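Load a movement box on the sprung carriage of the demagnetizer

TASK

Draw the blue-lidded movement box out of the cabinet by its end, set it down flat on the bench and let go, then take it again by its middle and set it on the demagnetizer's sprung carriage. Press it down steadily, without dropping or slamming it, until both brass catches snap over its end lips and hold it down by themselves; then press the red button fully and let it come back up. Leave the other two boxes, the hand remover and the staking block where they are.

Things in the scene. Friction and masses are not known exactly. Their poses are not given: they have to be found in the camera images.
- blue_box: Box to load: aluminium, blue lid (fixed on), 140 x 56 x 34 mm, long side along its x, about 0.35 kg. Foot lip at each end: 10 mm further out along x, 50 mm wide, 6 thick (160 mm over lips). Origin: centre of underside, z up. Starts in any cabinet bay, parallel to the cabinet's x, about 55 mm (lip included) sticking out in front: at first only that end can be gripped, across the 56 mm.
- green_box: Bystander: the same box with a green lid, in another bay. Origin: centre of its underside.
- red_box: Bystander: the same box with a red lid, in another bay. Origin: centre of its underside.
- cabinet: Low fixed wooden cabinet with glass roof, 125 (x) x 334 (y) x 62 mm high. Origin: centre of underside. Open front at its x = -62.5 mm, facing its -x (the robot); its glass front is slid back over the roof. Bays at its y = -100, 0, +100 mm, each 66 mm wide, 44 high inside, floor 6 mm above the bench, 34 mm of wood between. A box is drawn out along the cabinet's -x.
- demag: Copper demagnetizer, fixed, base 236 (x) x 112 (y) x 12 mm, with two coil bobbins (34 mm high) along the nest and a 36 mm high housing on its -y side for the button. Origin: underside of the base, below the nest centre. The box goes in along its x, either way round. The catches at both x ends, 18 mm wide, slope inward from 55 down to 35 mm above the origin; underside of their noses at 33 mm.
- nest (a point): Centre of the top of the raised carriage, a steel plate 132 x 44 mm, 55 mm above the demagnetizer's origin (this point stays there as the plate sinks). Guides leave 3 mm clear round the box: side guides over |x| = 40 to 70 mm, end guides; all rise 11 mm above this point, then flare out to 22 mm. The middle 80 mm of the long sides is open for fingers: the box goes in only held by its middle.
- carriage (a joint): How far the sprung carriage has sunk: 0 raised, at most 0.033 m. The spring starts at 2 N and gains 0.35 N per mm; the box alone sinks it some 1 to 8 mm. The catches snap over the lips at about 0.028 m: push the lid at its centre to about 0.030 to 0.032 m, some 5 to 12 N. A held box then rests at about 0.028 m.
- catch_near (a joint): Outward slide of the sprung brass catch at the demagnetizer's -x end: 0 sprung in, up to 0.015 m; pushed out some 7 mm by the passing lip, back under 0.003 m once it has snapped over the lip.
- catch_far (a joint): The same for the catch at the demagnetizer's +x end.
- start_button (a joint): Travel of the red push button: 0 up, 0.006 m fully down (5 N); it springs back.
- start_button_top (a point): Centre of the top of the red push button (38 mm across), in a black housing on the demagnetizer's -y side, 101 mm from the nest centre; pressed straight down.
- remover: Bystander: bone-handled hand remover, about 127 mm long along its x, 14 mm high, loose on the bench. Origin: underside, near the middle.
- staking_block: Bystander: round bronze staking block, 70 mm across, 28 mm high, loose on the bench. Origin: centre of its underside.

How it is judged (in metres and radians):
On the way, in this order (a step that is already met when the one before it is completed fails the run):
1. the blue box lies flat on the bench, out of the cabinet, let go (height (world z) of blue_box below 0.004 m and angle between blue_box's own z axis and vertical below 0.04 rad and linear speed of blue_box below 0.03 m/s and contact force between the fingers and blue_box below 0.1 N), for 0.2 s.
2. the blue box is held down on the carriage by both catches, with the robot off it (value of joint carriage above 0.025 m and value of joint each of catch_near, catch_far below 0.005 m and horizontal distance between blue_box and demag below 0.008 m and angle between blue_box's own z axis and vertical below 0.05 rad and z of blue_box in the frame of demag between 0.018 and 0.032 m and contact force between the fingers and blue_box below 0.1 N), for 0.2 s.
3. the red button is pressed down, with the box still held (value of joint carriage above 0.025 m and value of joint each of catch_near, catch_far below 0.005 m and horizontal distance between blue_box and demag below 0.008 m and angle between blue_box's own z axis and vertical below 0.05 rad and z of blue_box in the frame of demag between 0.018 and 0.032 m and value of joint start_button above 0.004 m), for 0.05 s.
At the end, for the whole second after the job is handed in: Blue box level (0.05 rad) and centred (8 mm) in the nest, held by both catches alone: carriage sunk over 25 mm, catches sprung back under 5 mm; button up again (under 1.5 mm); box at rest and not touched; the four bystanders within 20 mm of where they began (all of step 2 and value of joint start_button below 0.0015 m and linear speed of blue_box below 0.02 m/s and distance of each of green_box, red_box, remover, staking_block from where it was at the start of the episode below 0.02 m).
It fails at once if the box is dropped or slammed: the carriage is driven down faster than 0.4 m/s (velocity of joint carriage above 0.4 m/s).
It fails at once if the green-lidded box is moved more than 20 mm (distance of green_box from where it was at the start of the episode above 0.02 m).
It fails at once if the red-lidded box is moved more than 20 mm (distance of red_box from where it was at the start of the episode above 0.02 m).
It fails at once if the hand remover is moved more than 20 mm (distance of remover from where it was at the start of the episode above 0.02 m).
It fails at once if the staking block is moved more than 20 mm (distance of staking_block from where it was at the start of the episode above 0.02 m).
It also fails if it takes over 64 s, if anything falls off the work surface, if the arm or the gripper's body presses on something with over 40 N, if the wrist force passes 120 N, or if a joint passes its speed limit or range.

ROBOT

A 6-joint arm with a two-finger parallel gripper is mounted at the origin on the work surface. World frame = base frame: x ahead of the robot, y to its left, z up, the work surface at z = 0. Lengths are in m, angles in degrees, forces in N, time in s.
With the tool pointing down it reaches from about 0.4 to 0.825 m from the base axis. Payload 7 kg.
Tool frame: the origin (TCP) lies at the very end of the fingers, on their centre line; the grasp point (between the pads) lies 19 mm behind it (ctrl.grip_depth is the z of the grasp point in the tool frame, in m); z points along the fingers, y is the direction in which the jaws open and shut (so a half turn about z gives the same grasp; the last joint's range is limited). The gripper opens to 88 mm and grips with 3 to 60 N. Pads are 19 mm wide; open, the fingers measure 130 mm over their backs; the gripper's body (78 mm by 193 mm) begins 47 mm behind the grasp point.
Start: joints at [-56.889, 20.546, 0.682, 0, -70.136, -16.507], TCP at [0.193, -0.647, 0.227] pointing down, gripper open.
Joint ranges: [-176.03, 176.03], [-82.01, 121.73], [-58.28, 71.71], [-173.87, 95.51], [-174.79, -0.11], [-173.66, 173.66]. Speed limits (degrees/s): [136.94, 136.94, 172.46, 180, 180, 180].

INTERFACE

Orientations are given as [roll, pitch, yaw] about the fixed x, y, z axes, in that order (R = Rz(yaw) Ry(pitch) Rx(roll)).
In Python, from plant import telemetry, snapshot, job, models, ctrl gives the robot as it stands.
- The arm moves only by the tool jog_arm, never from a script. Its argument "targets" is text: rows parted by semicolons, each of 7 numbers parted by spaces: the shift along the tool's x, y, z in m, then the turn, a rotation vector about the tool's x, y, z in degrees, then the gripper command: -1 is shut, 1 is fully open, values between are in proportion. A call has exactly 8 rows; each row is the pose to reach, as a shift and turn from the pose measured when the call began, along the tool's axes at that moment; what a row does not reach only later rows make up. A row lasts 1/8 s, in which the tool goes at most 62.5 mm and 10.7 degrees, less where a joint would pass 70% of its speed; a pose out of reach is approached as far as the arm can. A call with a gripper value outside its range is refused whole. The fingers move at their own pace and stop on an object; the grip force is fixed at half the most. Time passes only in rows, so rows that repeat a pose let the fingers close, or fill a call up. It gives the time, the measured TCP pose, the force and the opening at its end, in the units of the state.
- telemetry.get_obs(): the state, without advancing time (a new reading comes with each control period).
- snapshot(name): name is "scene" or "top" or "wrist"; returns a dict with "img" (480x640x3 uint8, red, green, blue), "range_z" (480x640 float32, m along the optical axis (not along the pixel's ray), 0 where there is no reading), "intrinsics" (3x3 intrinsics, pixels), "k1" (the pictures are not rectified: a ray, as slopes to the right and down, at radius r is drawn at 1 + k1 r^2 times it, then the intrinsics apply), "R" (3x3) and "t" (3): a world point X has camera coordinates R X + t. Camera axes: x right, y down, z forward; pixel columns grow to the right and rows downward; lengths in m; the calibration is good to about 2 mm. A picture is of the moment at which its call begins.
- job.close_job(): hands the job in, once; it reports no verdict.
Trained networks look in a picture, given as the dict that the camera call returned (one of the last four; its "shot" number tells which), for a name from the list of things; names that differ only in an ending like _2 or _b are one class to them, and where a whole thing is asked for, a point or a joint stands for the part that bears it (a point fixed in the world has none). Each returns a list of dicts, best first, with "conf" (0 to 1); they miss things now and then, are a little off and sometimes report something else, mostly with a low value. They report only what shows in the picture. A call takes as long as a camera call.
- models.cut_out(name, picture): "region" (480x640 bool, what is visible of it) and "uv" ([column, row] in pixels, amid what is visible of it).
- models.spot_point(name, picture): "uv" ([column, row] in pixels: a listed point, or the origin of a listed thing).
The state is a dict: "clock": time; "joint_pos": joint angles; "qvel": joint speeds; "tau": joint torques, N m; "tool_pos": TCP position; "orientation": TCP orientation; "force": force on the tool from outside, world axes, zero at the start; "moment": the same for the moment, N m; "opening": finger opening in m.
Only numpy, scipy, OpenCV 4.12 (cv2) and the standard library are available. Lean on these libraries where they do the work, as an engineer would, in place of code of your own. Each camera call takes 0.05 s, during which the arm holds its last target.

## Working session

There is one attempt and no reset: what is moved stays moved. The work goes in short steps, Python scripts to look and compute and a tool call to move; the robot and the scene stay as the last step left them, time stands still between calls to the robot, and variables do not carry over. Pictures are saved under pics/ and viewed, and the job is handed in when it is done.

Besides the shell and the picture viewer there is one more tool, called as name(argument=value, ...) on one line, values as JSON. jog_arm: Moves the arm, as the interface text tells. Its arguments: {"type":"object","properties":{"targets":{"type":"string"}},"required":["targets"]}

```bash
ls; mkdir -p pics; python3 - <<'E'
from plant import telemetry, snapshot, job, models, ctrl
import cv2,numpy as np
print(telemetry.get_obs(), ctrl.grip_depth)
for n in ["scene","top","wrist"]:
    s=snapshot(n); cv2.imwrite(f"pics/{n}0.png",s["img"][:,:,::-1]); print(n,s["intrinsics"].tolist(),s["k1"],s["R"].tolist(),s["t"].tolist())
    np.savez(f"{n}0.npz",**{k:s[k] for k in ["img","range_z","intrinsics","k1","R","t"]})
E
```

```text
pics
{'clock': 0.0, 'joint_pos': array([-5.68885433e+01,  2.05924052e+01,  6.35466230e-01, -2.03111750e-02,
       -7.01350088e+01, -1.65084520e+01]), 'qvel': array([-0.06616639, -0.00805869, -0.05097214,  0.01466464, -0.01723669,
       -0.0093515 ]), 'tau': array([ 3.62684923e-04, -5.82724857e+01,  2.93056870e+01,  6.99741483e+00,
        6.79255289e-03, -1.20662326e-04]), 'tool_pos': array([ 0.19273762, -0.64640775,  0.22562398]), 'orientation': array([ 1.79906416e+02, -7.82340642e-03, -1.63403906e+02]), 'force': array([ 0.34018258,  0.72465774, -0.62097222]), 'moment': array([ 0.02295148, -0.00314276, -0.00842122]), 'opening': 0.08771769992814162} -0.0188
scene [[573.060950734709, 0.0, 315.18715290604916], [0.0, 573.060950734709, 235.797217582069], [0.0, 0.0, 1.0]] -0.10966812397704336 [[0.7012641126764505, 0.7128099533009506, -0.01142868090406066], [0.4292559501654042, -0.43499383672401826, -0.7915299686428262], [-0.5691818457397477, 0.5501657318365205, -0.6110234807215505]] [-0.4563431618584066, -0.22258527322743835, 1.4063385641189368]
top [[522.1452216696003, 0.0, 324.41061468448504], [0.0, 522.1452216696003, 239.09301419233557], [0.0, 0.0, 1.0]] -0.14491533490054787 [[-0.017971499566104252, -0.9998364800486129, -0.0020095689451523372], [-0.9929659242635896, 0.01808318614793877, -0.11701141666561504], [0.11702862237376242, -0.0001074371388407511, -0.9931285364959365]] [-0.00646176335047872, 0.6313217440505218, 1.1957913422640356]
wrist [[393.6899445983387, 0.0, 322.6282934058497], [0.0, 393.6899445983387, 241.41814440862643], [0.0, 0.0, 1.0]] -0.01921287375083597 [[-0.28497457754608735, 0.958534984704893, 0.00041623217139584386], [0.9268715194310605, 0.27545021874518316, 0.25502228032230584], [0.2443331263254884, 0.07306066034482668, -0.9669350874231379]] [0.6742929834579829, -0.03429479007456158, 0.39008769167396357]
```

View pics/top0.png

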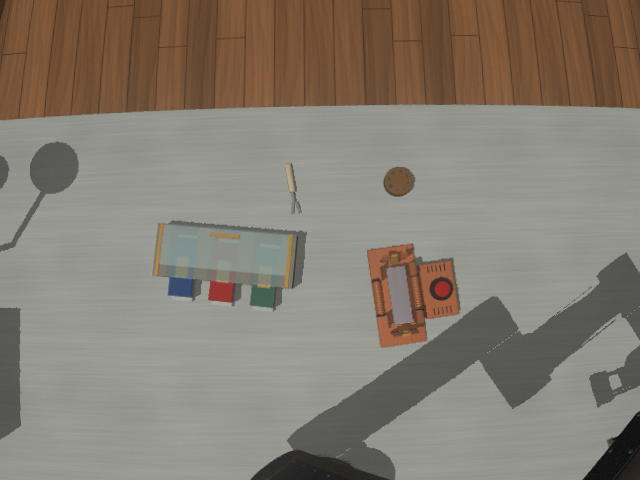

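View pics/scene0.png

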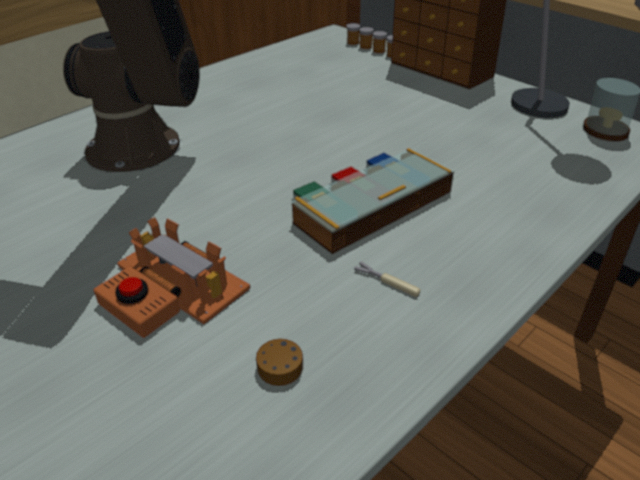

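The top view shows the blue box in the left bay at about (181,289), the demagnetizer at about (400,295) with its button at (442,289), the block at (399,181) and the remover at (292,187). Next I measure poses.

```bash
cat > h.py <<'E'
import numpy as np,cv2
from plant import telemetry, snapshot, job, models, ctrl
from scipy.spatial.transform import Rotation as Ro
def rays(s,uv):
    K=s["intrinsics"];uv=np.asarray(uv,float).reshape(-1,1,2)
    # undistort: d = s*(1+k1 r^2)
    return cv2.undistortPoints(uv,K,np.array([s["k1"],0,0,0.])).reshape(-1,2)
def world_z(s,uv,z):
    p=np.c_[rays(s,uv),np.ones(len(np.atleast_2d(uv)))]
    d=p@s["R"]; c=-s["R"].T@s["t"]
    return c+d*((z-c[2])/d[:,2])[:,None]
def cloud(s,mask):
    m=mask&(s["range_z"]>0); v,u=np.nonzero(m)
    r=rays(s,np.c_[u,v]); Z=s["range_z"][v,u]
    return (np.c_[r*Z[:,None],Z]-s["t"])@s["R"], np.c_[u,v]
def proj(s,X):
    c=np.atleast_2d(X)@s["R"].T+s["t"]; p=c[:,:2]/c[:,2:]; r2=(p**2).sum(1,keepdims=True)
    p=p*(1+s["k1"]*r2); return p@s["intrinsics"][:2,:2].T+s["intrinsics"][:2,2]
def save(s,name): cv2.imwrite("pics/"+name,s["img"][:,:,::-1])
def rect(P):
    r=cv2.minAreaRect(P.astype(np.float32)); return r
E
python3 - <<'E'
from h import *
for cam in ["top","scene"]:
    s=snapshot(cam)
    for n in ["blue_box","green_box","red_box","cabinet","demag","start_button","remover","staking_block"]:
        c=models.cut_out(n,s); sp=models.spot_point(n,s)
        if not c: print(cam,n,"none");continue
        P,_=cloud(s,c[0]["region"])
        print(cam,n,round(c[0]["conf"],2),c[0]["uv"],len(P),"mean",P.mean(0).round(3),"zpct",np.percentile(P[:,2],[5,50,95]).round(3))
        r=cv2.minAreaRect((P[:,:2]*1000).astype(np.float32)); print("   rect mm",np.round(r[0],1),np.round(r[1],1),round(r[2],1), "spot",[(np.round(q["uv"],1),round(q["conf"],2)) for q in sp[:2]])
    for n in ["nest","start_button_top"]:
        for q in models.spot_point(n,s)[:2]:
            print(cam,n,q["uv"],q["conf"],world_z(s,[q["uv"]],0.055).round(4),world_z(s,[q["uv"]],0.045).round(4))
E
```

```text
top blue_box 0.95 [180.5, 288.2] 567 mean [0.52  0.324 0.034] zpct [0.01  0.039 0.043]
   rect mm [519.4 332.9] [69.5 54.4] 84.1 spot [(array([183.7, 265.9]), 0.76), (array([399.5, 294.8]), 0.74)]
top green_box 0.66 [267.3, 297.9] 569 mean [0.497 0.129 0.036] zpct [0.011 0.039 0.043]
   rect mm [496.2 129.9] [56.9 58.2] 84.3 spot [(array([269.4, 278.5]), 0.74)]
top red_box 0.69 [219.4, 290.0] 563 mean [0.51  0.226 0.035] zpct [0.01  0.039 0.043]
   rect mm [508.1 228.7] [60.2 55.2] 84.8 spot [(array([224.4, 269.3]), 0.79), (array([266.9, 281.3]), 0.23)]
top cabinet 0.97 [223.9, 257.5] 7560 mean [0.596 0.215 0.055] zpct [0.05  0.056 0.061]
   rect mm [601.2 228.1] [356.3 134.7] 83.9 spot [(array([225.6, 258.8]), 0.86)]
top demag 0.94 [408.4, 292.5] 6605 mean [ 0.499 -0.214  0.034] zpct [0.009 0.034 0.07 ]
   rect mm [ 500.3 -234.3] [240.8 206.3] 7.0 spot [(array([395. , 292.4]), 0.61)]Traceback (most recent call last):
  File "<stdin>", line 5, in <module>
ValueError: it knows: blue_box, cabinet, demag, green_box, nest, red_box, remover, staking_block, start_button_top
```

```bash
python3 - <<'E'
from h import *
s=snapshot("top")
def rr(P):
    r=cv2.minAreaRect((P[:,:2]*1000).astype(np.float32)); return np.round(r[0],1),np.round(r[1],1),round(r[2],2)
for n in ["blue_box","red_box","green_box"]:
    c=models.cut_out(n,s)[0]; P,uv=cloud(s,c["region"])
    # lid
    L=P[(P[:,2]>0.03)]; print(n,"lid",len(L),np.median(L[:,2]).round(4),rr(L))
    p0=L[:,:2].mean(0)
    for a in (-6,):
        e=np.array([np.cos(np.radians(a)),np.sin(np.radians(a))]); f=np.array([-e[1],e[0]])
        print("   along x",np.percentile(L[:,:2]@e,[0,2,98,100]).round(4)," along y",np.percentile(L[:,:2]@f,[0,2,98,100]).round(4), "lip min", (P[:,:2]@e).min().round(4))
c=models.cut_out("cabinet",s)[0]; P,uv=cloud(s,c["region"]); L=P[P[:,2]>0.045]; print("cab",rr(L)); 
c=models.cut_out("demag",s)[0]; P,uv=cloud(s,c["region"])
h=np.histogram(P[:,2],bins=np.arange(0,0.09,0.004)); print(list(zip(h[1].round(3),h[0])))
for lo,hi in [(0.05,0.06),(0.005,0.016),(0.03,0.04)]:
    L=P[(P[:,2]>lo)&(P[:,2]<hi)]; print(lo,hi,len(L),rr(L),L.mean(0).round(4))
# nest plate by colour: high z connected comp
m=np.zeros((480,640),np.uint8); q=(P[:,2]>0.048)&(P[:,2]<0.062); m[uv[q,1],uv[q,0]]=1
nn,lab,st,ce=cv2.connectedComponentsWithStats(m)
for i in range(1,nn):
    if st[i,4]>30: 
        Q,_=cloud(s,lab==i); print(st[i],Q.mean(0).round(4),rr(Q))
for n in ["nest","start_button_top"]:
    for q in models.spot_point(n,s)[:2]:
        print(n,np.round(q["uv"],1),round(q["conf"],2),world_z(s,[q["uv"]],0.055).round(4),world_z(s,[q["uv"]],0.045).round(4))
        c=models.cut_out("start_button_top",s)
# red button
im=s["img"].astype(int); red=(im[:,:,0]>150)&(im[:,:,1]<60)&(im[:,:,2]<60); red[:,:400]=0
Q,u=cloud(s,red); print("red",len(Q),u.mean(0),Q.mean(0),rr(Q),np.percentile(Q[:,2],[5,50,95]))
cv2.imwrite("pics/demag_zoom.png",cv2.resize(s["img"][230:360,350:480,::-1],(780,780))[:600])
E
```

```text
blue_box lid 433 0.0394 (array([523.7, 326.8]), array([56.8, 43.9]), 83.03)
   along x [0.4648 0.4659 0.5077 0.5088]  along y [0.3511 0.352  0.4057 0.4082] lip min 0.4547
red_box lid 460 0.0395 (array([512.3, 227.6]), array([56.1, 46.7]), 84.36)
   along x [0.4625 0.4639 0.5081 0.5093]  along y [0.2518 0.2538 0.3062 0.3081] lip min 0.4521
green_box lid 487 0.0397 (array([499.8, 130. ]), array([56.1, 47.5]), 82.82)
   along x [0.4594 0.4606 0.5064 0.5076]  along y [0.1534 0.1542 0.2081 0.2097] lip min 0.4509
cab (array([597., 220.]), array([335.1, 124.4]), 83.98)
[(np.float64(0.0), np.int64(36)), (np.float64(0.004), np.int64(160)), (np.float64(0.008), np.int64(1026)), (np.float64(0.012), np.int64(901)), (np.float64(0.016), np.int64(139)), (np.float64(0.02), np.int64(59)), (np.float64(0.024), np.int64(155)), (np.float64(0.028), np.int64(405)), (np.float64(0.032), np.int64(767)), (np.float64(0.036), np.int64(681)), (np.float64(0.04), np.int64(133)), (np.float64(0.044), np.int64(120)), (np.float64(0.048), np.int64(249)), (np.float64(0.052), np.int64(693)), (np.float64(0.056), np.int64(54
[... 584 characters left out ...]
] (array([ 582.1, -177.9]), array([15.8, 18.2]), 7.06)
[ 386  265   27   60 1069] [ 0.4966 -0.188   0.0551] (array([ 497.6, -188. ]), array([133. ,  45.4]), 6.01)
[430 277  23  23 317] [ 0.5095 -0.2875  0.0547] (array([ 509.3, -287.5]), array([51.4, 50.3]), 15.92)
[400 328   9   9  55] [ 0.4104 -0.1971  0.0546] (array([ 410.9, -197.4]), array([17.2, 18. ]), 8.34)
nest [398.5 294.1] 0.96 [[ 0.4981 -0.1865  0.055 ]] [[ 0.4982 -0.1879  0.045 ]]
start_button_top [443.4 286.5] 0.59 [[ 0.5132 -0.292   0.055 ]] [[ 0.5134 -0.2943  0.045 ]]
red 109 [440.22018349 289.65137615] [ 0.50601333 -0.28364807  0.05788356] (array([ 507.5, -285. ]), array([28.5, 27.7]), 88.69) [0.05364354 0.05783368 0.06216607]
```

```bash
python3 - <<'E'
from h import *
s=snapshot("top")
cv2.imwrite("pics/demag_zoom.png",cv2.resize(s["img"][236:356,350:480,::-1],None,fx=5,fy=5,interpolation=cv2.INTER_CUBIC))
E
```

```text
(no output)
```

View pics/demag_zoom.png

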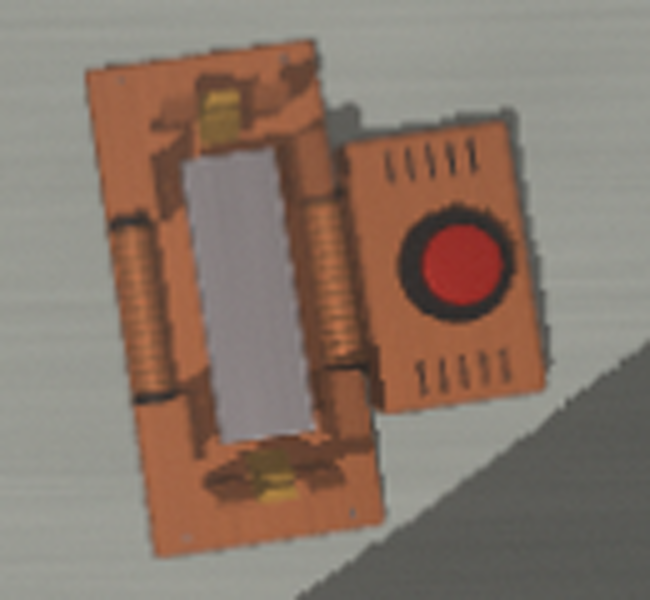

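The zoom shows the steel plate centred at about (250,295) in the zoom and the button at (462,265). My measurements are:

| Item | Position (m) | Yaw | Check |
|---|---|---|---|
| Nest | (0.497, -0.188) | +6.5° | plate 133 x 45 mm, z 0.055 |
| Button | (0.509, -0.288) | – | 101 mm from the nest |
| Cabinet | – | -6.0° | 335 x 124 mm |

The blue box's centre is at u=0.535, v=0.379 in the -6° axes. All sizes agree with what was given.

```bash
cat >> h.py <<'E'
def plan(pos,yaw,frm=None):
    o=telemetry.get_obs(); p=np.array(o["tool_pos"]); R=Ro.from_euler("xyz",o["orientation"],degrees=True)
    T=Ro.from_euler("xyz",[180,0,yaw],degrees=True)
    d=R.inv().apply(np.array(pos)-p); w=(R.inv()*T).as_rotvec(degrees=True)
    print("t",round(o["clock"],2),"at",p.round(4),np.round(o["orientation"],2),"open",round(o["opening"],4),"F",np.round(o["force"],1),"| shift",d.round(4),"turn",w.round(2))
    return d,w
def cab(u,v): 
    a=np.radians(-6); e=np.array([np.cos(a),np.sin(a)]);f=np.array([-e[1],e[0]]); return u*e+v*f
E
python3 - <<'E'
from h import *
print(cab(.486,.379))
plan([0.47,-0.3,0.23],-173.5)
E
```

```text
[0.52295393 0.32612297]
t 1.3 at [ 0.1929 -0.6468  0.2266] [-180.     0.  -163.4] open 0.0878 F [0.2 0.6 0.9] | shift [-0.3647  0.2532 -0.0034] turn [-0.   0.  10.1]
```

jog_arm(targets="-0.365 0.253 0 0 0 10 1;-0.365 0.253 0 0 0 10 1;-0.365 0.253 0 0 0 10 1;-0.365 0.253 0 0 0 10 1;-0.365 0.253 0 0 0 10 1;-0.365 0.253 0 0 0 10 1;-0.365 0.253 0 0 0 10 1;-0.365 0.253 0 0 0 10 1")

```text
clock: 2.3
tool_pos: [0.4726, -0.2973, 0.2268]
orientation: [-180.0, 0.0, -173.1]
force: [0.6, -0.9, 0.3]
opening: 0.0877
```

```bash
python3 - <<'E'
from h import *
print(telemetry.get_obs()["joint_pos"].round(1))
plan([0.50,0.1,0.22],-180)
plan([0.47,0.33,0.20],-186)
E
```

```text
[-12.1   9.6 -14.3  -0.  -66.1 -71.1]
t 2.3 at [ 0.4726 -0.2973  0.2268] [-1.7999e+02  5.0000e-02 -1.7315e+02] open 0.0877 F [ 0.6 -0.9  0.3] | shift [-0.0746  0.3912  0.0068] turn [-0.    0.05  6.85]
t 2.3 at [ 0.4726 -0.2973  0.2268] [-1.7999e+02  5.0000e-02 -1.7315e+02] open 0.0877 F [ 0.6 -0.9  0.3] | shift [-0.0723  0.6231  0.0268] turn [-0.    0.05 12.85]
```

jog_arm(targets="-0.074 0.42 0 0 0 10 0.64;-0.074 0.42 0 0 0 10 0.64;-0.074 0.42 0 0 0 10 0.64;-0.074 0.42 0 0 0 10 0.64;-0.074 0.42 0 0 0 10 0.64;-0.074 0.42 0 0 0 10 0.64;-0.073 0.48 0.01 0 0 12.8 0.64;-0.073 0.54 0.02 0 0 12.8 0.64")

```text
clock: 3.3
tool_pos: [0.485, 0.1963, 0.214]
orientation: [179.9, 0.1, 174.0]
force: [1.5, -0.4, 0.3]
opening: 0.0715
```

```bash
python3 - <<'E'
from h import *
plan([0.48,0.32,0.19],-186)
E
```

```text
t 3.3 at [0.485  0.1963 0.214 ] [1.7995e+02 1.1000e-01 1.7399e+02] open 0.0715 F [ 1.5 -0.4  0.3] | shift [0.018  0.1225 0.024 ] turn [ 0.05  0.11 -0.01]
```

jog_arm(targets="0.018 0.06 0 0 0 0 0.64;0.018 0.12 0 0 0 0 0.64;0.018 0.1225 0.01 0 0 0 0.64;0.018 0.1225 0.01 0 0 0 0.64;0.018 0.1225 0.01 0 0 0 0.64;0.018 0.1225 0.01 0 0 0 0.64;0.018 0.1225 0.01 0 0 0 0.64;0.018 0.1225 0.01 0 0 0 0.64")

```text
clock: 4.3
tool_pos: [0.4801, 0.3197, 0.2043]
orientation: [179.9, 0.1, 174.0]
force: [0.1, 0.4, 0.5]
opening: 0.0717
```

```bash
python3 - <<'E'
from h import *
s=snapshot("wrist"); save(s,"w1.png")
c=models.cut_out("blue_box",s)
print([x["conf"] for x in c])
P,uv=cloud(s,c[0]["region"]); L=P[P[:,2]>0.03]
r=cv2.minAreaRect((L[:,:2]*1000).astype(np.float32)); print(r,np.median(L[:,2]))
a=np.radians(-6); e=np.array([np.cos(a),np.sin(a)]);f=np.array([-e[1],e[0]])
print(np.percentile(L[:,:2]@e,[0,2,98,100]).round(4),np.percentile(L[:,:2]@f,[0,2,98,100]).round(4),(P[:,:2]@e).min())
t,_=cloud(s,np.ones((480,640),bool)); q=(t[:,2]>0.05); print(np.percentile(t[q][:,2],[5,50,95,99.5]),((t[q][:,:2]@e)).min())
plan([*cab(.486,.379),0.012],-186)
E
```

```text
[0.57]
((528.4068603515625, 328.0080261230469), (56.01046371459961, 48.43595886230469), 83.87004089355469) 0.04188016649054111
[0.467  0.4676 0.514  0.5155] [0.3534 0.3548 0.4079 0.4094] 0.45723542195469746
[0.0593126  0.29626267 0.3206996  0.32306954] 0.4054769431335657
t 4.4 at [0.48   0.3199 0.2042] [1.7994e+02 1.1000e-01 1.7398e+02] open 0.0719 F [ 0.1  0.4 -0.6] | shift [-0.0417  0.0105  0.1923] turn [ 0.06  0.11 -0.02]
```

View pics/w1.png

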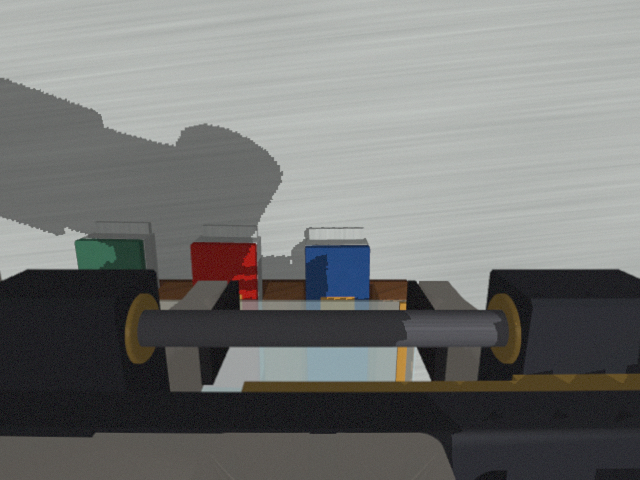

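The wrist view shows the blue end at (337,270) between the fingers. Its lateral position agrees with the top camera to 2 mm, so I'll use v=0.380.

```bash
python3 - <<'E'
from h import *
plan([*cab(.482,.380),0.014],-186)
E
```

```text
t 4.4 at [0.48   0.3199 0.2042] [1.7994e+02 1.1000e-01 1.7398e+02] open 0.0719 F [ 0.1  0.4 -0.6] | shift [-0.0377  0.0115  0.1903] turn [ 0.06  0.11 -0.02]
```

jog_arm(targets="-0.038 0.0115 0.05 0 0 0 0.64;-0.038 0.0115 0.08 0 0 0 0.64;-0.038 0.0115 0.11 0 0 0 0.64;-0.038 0.0115 0.135 0 0 0 0.64;-0.038 0.0115 0.155 0 0 0 0.64;-0.038 0.0115 0.175 0 0 0 0.64;-0.038 0.0115 0.19 0 0 0 0.64;-0.038 0.0115 0.19 0 0 0 0.64")

```text
clock: 5.4
tool_pos: [0.5189, 0.3269, 0.0131]
orientation: [-180.0, 0.0, 174.0]
force: [-0.2, -0.5, 0.6]
opening: 0.0722
```

```bash
python3 - <<'E'
from h import *
plan([*cab(.482,.380),0.014],-186)
s=snapshot("scene"); save(s,"s2.png"); cv2.imwrite("pics/s2.png",cv2.resize(s["img"][80:260,220:460,::-1],None,fx=3,fy=3))
E
```

```text
t 5.4 at [0.5189 0.3269 0.0131] [-1.7996e+02  4.0000e-02  1.7398e+02] open 0.0722 F [-0.2 -0.5  0.6] | shift [-0.0001  0.0007 -0.0009] turn [-0.04  0.04 -0.02]
```

View pics/s2.png

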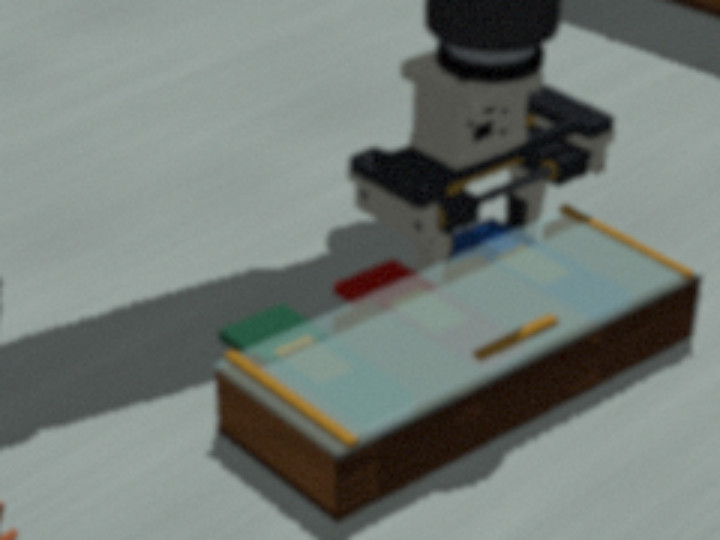

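The fingers straddle the blue end at zoom (490,235), with no contact force. I close the gripper.

jog_arm(targets="0 0 0 0 0 0 0.2;0 0 0 0 0 0 -0.2;0 0 0 0 0 0 -1;0 0 0 0 0 0 -1;0 0 0 0 0 0 -1;0 0 0 0 0 0 -1;0.005 0 0 0 0 0 -1;0.01 0 0 0 0 0 -1")

```text
clock: 6.45
tool_pos: [0.5102, 0.329, 0.0146]
orientation: [179.9, 0.2, 174.0]
force: [4.1, -1.2, 3.9]
opening: 0.0559
```

jog_arm(targets="0.018 0 0 0 0 0 -1;0.036 0 0 0 0 0 -1;0.054 0 0 0 0 0 -1;0.072 0 0 0 0 0 -1;0.09 0 0 0 0 0 -1;0.108 0 -0.001 0 0 0 -1;0.125 0 -0.002 0 0 0 -1;0.13 0 -0.002 0 0 0 -1")

```text
clock: 7.45
tool_pos: [0.3793, 0.3422, 0.016]
orientation: [180.0, 0.2, 174.1]
force: [-0.6, 0.3, -3.6]
opening: 0.0559
```

```bash
python3 - <<'E'
from h import *
plan([*cab(.482-.14,.380),0.014],-186)
s=snapshot("scene"); cv2.imwrite("pics/s3.png",cv2.resize(s["img"][60:240,200:440,::-1],None,fx=3,fy=3))
s=snapshot("top"); cv2.imwrite("pics/t3.png",cv2.resize(s["img"][200:400,100:340,::-1],None,fx=3,fy=3))
E
```

```text
t 7.45 at [0.3793 0.3422 0.016 ] [1.7996e+02 1.5000e-01 1.7406e+02] open 0.0559 F [-0.6  0.3 -3.6] | shift [-0.0006  0.      0.002 ] turn [0.04 0.15 0.06]
```

View pics/s3.png

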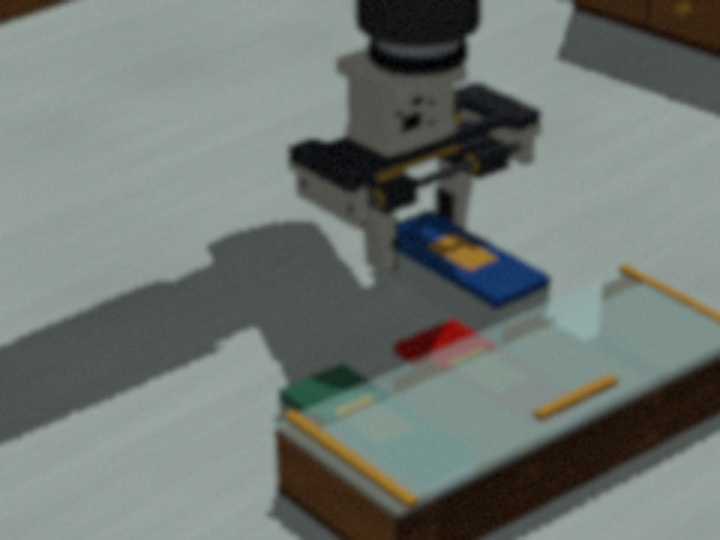

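View pics/t3.png

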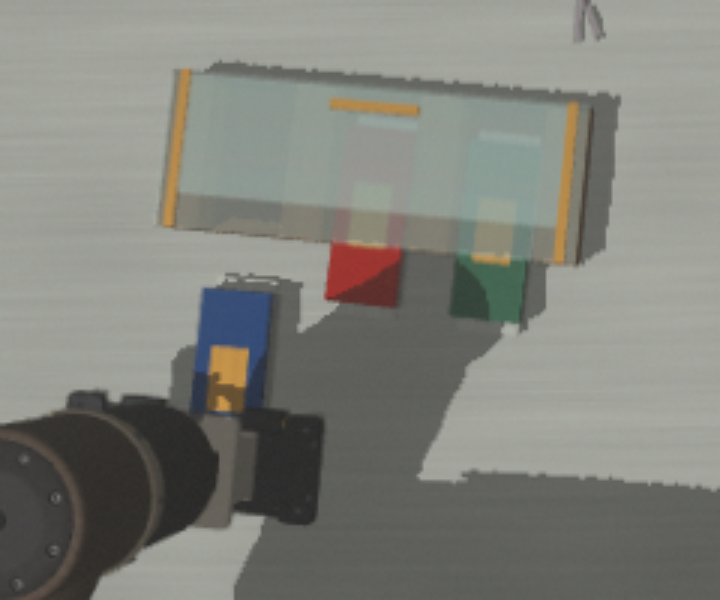

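The box is fully out of the cabinet at top zoom (235,350), held level with its rear edge at (240,280). I lower it about 8 mm and release.

jog_arm(targets="0 0 0.003 0 0 0 -1;0 0 0.005 0 0 0 -1;0 0 0.007 0 0 0 -1;0 0 0.0085 0 0 0 -1;0 0 0.009 0 0 0 -1;0 0 0.009 0 0 0 -0.2;0 0 0.009 0 0 0 0.6;0 0 0.007 0 0 0 0.7")

```text
clock: 8.55
tool_pos: [0.3806, 0.3429, 0.0094]
orientation: [179.9, 0.2, 174.1]
force: [-0.3, 0.0, -0.3]
opening: 0.07
```

jog_arm(targets="0 0 -0.03 0 0 0 0.7;0 0 -0.06 0 0 0 0.7;0 0 -0.12 0 0 0 0.7;-0.04 0 -0.16 0 0 0 0.7;-0.08 0 -0.19 0 0 0 0.7;-0.13 0 -0.19 0 0 0 0.7;-0.17 0 -0.19 0 0 0 0.7;-0.17 0 -0.19 0 0 0 0.7")

```text
clock: 9.55
tool_pos: [0.5513, 0.3242, 0.1989]
orientation: [179.9, 0.2, 173.9]
force: [-0.3, -0.6, -0.3]
opening: 0.0747
```

```bash
python3 - <<'E'
from h import *
for cam in ["wrist","top"]:
    s=snapshot(cam); save(s,f"{cam}4.png")
    for c in models.cut_out("blue_box",s)[:2]:
        P,uv=cloud(s,c["region"]); L=P[(P[:,2]>0.025)&(P[:,2]<.05)]
        if len(L)<20: continue
        r=cv2.minAreaRect((L[:,:2]*1000).astype(np.float32)); print(cam,c["conf"],np.round(r[0],1),np.round(r[1],1),round(r[2],2),np.median(L[:,2]),L.mean(0))
    # lid incl. label via depth
    P,uv=cloud(s,np.ones((480,640),bool)); q=(P[:,2]>0.026)&(P[:,2]<.045)&(abs(P[:,0]-.44)<.11)&(abs(P[:,1]-.335)<.05)
    L=P[q]; r=cv2.minAreaRect((L[:,:2]*1000).astype(np.float32)); print(cam,len(L),np.round(r[0],1),np.round(r[1],1),round(r[2],2),np.median(L[:,2]))
E
```

```text
wrist 0.55 [445.9 336.8] [ 56.2 118.6] 84.58 0.03580843736904152 [0.44320881 0.3369756  0.03580698]
wrist 0.36 [516.2 230.4] [56.1 49.4] 82.18 0.0417817097038579 [0.51489473 0.23205641 0.04120075]
wrist 11897 [469.8 332.2] [ 65.1 169.7] 79.38 0.03580108921148299
top 0.69 [432.3 335.7] [ 59.6 139.3] 85.07 0.03350399409254146 [0.43275398 0.33457367 0.03338507]
top 1399 [454.6 333.2] [ 66.1 187.6] 80.5 0.033520664761775586
```

View pics/wrist4.png

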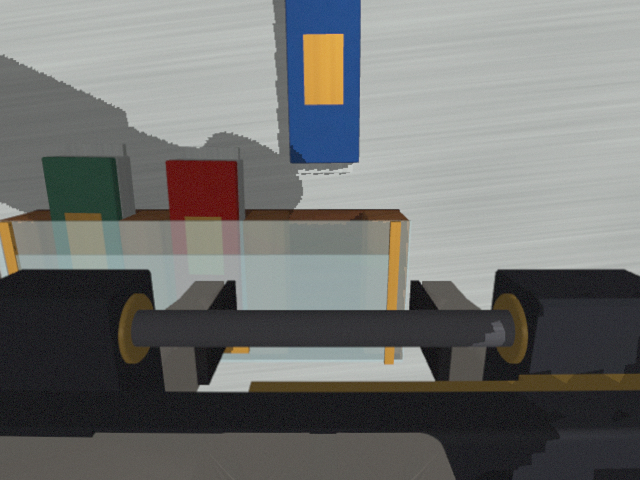

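View pics/top4.png

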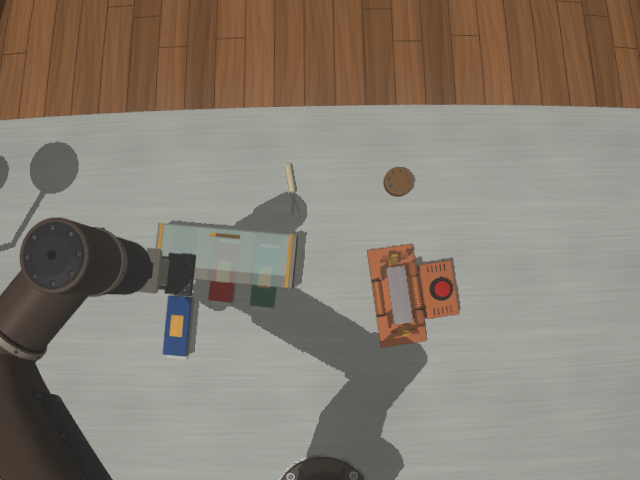

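The wrist view shows the lid's rear edge at row 162, and the top view shows the whole lid at (177,326). The lid is at z 0.0335, so the box lies flat. Three estimates put its centre at about (0.4335, 0.3365), yaw about -5.7°. Next I regrasp at the middle.

```bash
python3 - <<'E'
from h import *
plan([.4335,.3365,0.012],-185.8)
E
```

```text
t 9.75 at [0.5484 0.325  0.1999] [179.89   0.19 174.07] open 0.0744 F [-0.1  0.1  0.9] | shift [ 0.1161 -0.0008  0.1875] turn [ 0.11  0.19 -0.13]
```

jog_arm(targets="0.05 -0.001 0.02 0 0 0 0.7;0.1 -0.001 0.05 0 0 0 0.7;0.116 -0.001 0.09 0 0 0 0.7;0.116 -0.001 0.12 0 0 0 0.7;0.116 -0.001 0.145 0 0 0 0.7;0.116 -0.001 0.165 0 0 0 0.7;0.116 -0.001 0.18 0 0 0 0.7;0.116 -0.001 0.187 0 0 0 0.7")

```text
clock: 10.75
tool_pos: [0.4331, 0.3363, 0.0122]
orientation: [179.9, 0.2, 174.1]
force: [-0.7, -0.1, -0.0]
opening: 0.0744
```

```bash
python3 - <<'E'
from h import *
plan([.4335,.3365,0.012],-185.8)
s=snapshot("scene"); cv2.imwrite("pics/s5.png",cv2.resize(s["img"][60:240,200:440,::-1],None,fx=3,fy=3))
E
```

```text
t 10.75 at [0.4331 0.3363 0.0122] [179.91   0.18 174.11] open 0.0744 F [-0.7 -0.1 -0. ] | shift [-0.0004  0.0002  0.0002] turn [ 0.09  0.18 -0.09]
```

View pics/s5.png

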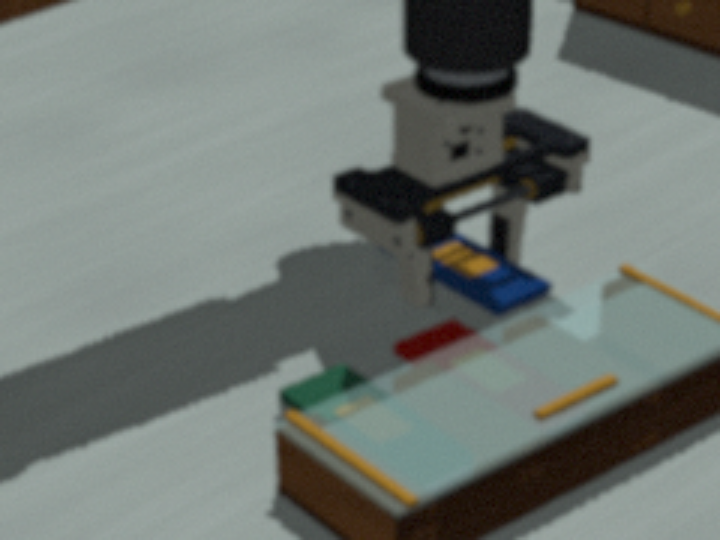

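The fingers straddle the middle, over the gold plate at zoom (460,258). I close and lift.

jog_arm(targets="0 0 0 0 0 0 0.3;0 0 0 0 0 0 -0.2;0 0 0 0 0 0 -1;0 0 0 0 0 0 -1;0 0 0 0 0 0 -1;0 0 -0.01 0 0 0 -1;0 0 -0.03 0 0 0 -1;0 0 -0.06 0 0 0 -1")

```text
clock: 11.8
tool_pos: [0.4318, 0.3346, 0.0712]
orientation: [-179.9, 0.0, 174.1]
force: [-0.6, 0.6, -4.0]
opening: 0.056
```

```bash
python3 - <<'E'
from h import *
plan([.46,.05,0.19],-180)
plan([.497,-.188,0.19],-173.5)
E
```

```text
t 11.8 at [0.4318 0.3346 0.0712] [-1.7987e+02  4.0000e-02  1.7406e+02] open 0.056 F [-0.6  0.6 -4. ] | shift [-0.0575 -0.2804 -0.1181] turn [-0.13  0.03 -5.94]
t 11.8 at [0.4318 0.3346 0.0712] [-1.7987e+02  4.0000e-02  1.7406e+02] open 0.056 F [-0.6  0.6 -4. ] | shift [-0.1189 -0.5133 -0.1176] turn [ -0.13   0.03 -12.44]
```

jog_arm(targets="0 0 -0.04 0 0 0 -1;0 0 -0.08 0 0 0 -1;-0.02 -0.04 -0.117 0 0 -2 -1;-0.04 -0.09 -0.117 0 0 -4 -1;-0.06 -0.14 -0.117 0 0 -6 -1;-0.07 -0.19 -0.117 0 0 -6 -1;-0.08 -0.24 -0.117 0 0 -6 -1;-0.085 -0.29 -0.117 0 0 -7 -1")

```text
clock: 12.8
tool_pos: [0.4854, 0.0357, 0.1886]
orientation: [-179.9, -0.1, -178.9]
force: [0.6, -0.3, -4.7]
opening: 0.0558
```

```bash
python3 - <<'E'
from h import *
plan([.497,-.188,0.17],-173.5)
E
```

```text
t 12.8 at [0.4854 0.0357 0.1886] [-1.7986e+02 -5.0000e-02 -1.7894e+02] open 0.0558 F [ 0.6 -0.3 -4.7] | shift [-0.0075 -0.2238  0.0192] turn [-0.13 -0.06 -5.44]
```

jog_arm(targets="-0.001 -0.04 0 0 0 -1 -1;-0.002 -0.08 0 0 0 -2 -1;-0.004 -0.12 0 0 0 -3 -1;-0.006 -0.16 0.01 0 0 -4 -1;-0.007 -0.19 0.015 0 0 -5 -1;-0.0075 -0.21 0.019 0 0 -5.4 -1;-0.0075 -0.224 0.019 0 0 -5.4 -1;-0.0075 -0.224 0.019 0 0 -5.4 -1")

```text
clock: 13.8
tool_pos: [0.4965, -0.1888, 0.1701]
orientation: [-179.9, -0.1, -173.6]
force: [0.0, 1.3, -4.5]
opening: 0.056
```

```bash
python3 - <<'E'
from h import *
plan([.497,-.188,0.10],-173.5)
s=snapshot("wrist"); save(s,"w6.png")
s=snapshot("scene"); cv2.imwrite("pics/s6.png",cv2.resize(s["img"][130:380,50:330,::-1],None,fx=2.4,fy=2.4))
s=snapshot("top"); cv2.imwrite("pics/t6.png",cv2.resize(s["img"][230:370,330:500,::-1],None,fx=4,fy=4))
E
```

```text
t 13.8 at [ 0.4965 -0.1888  0.1701] [-1.7988e+02 -1.1000e-01 -1.7363e+02] open 0.056 F [ 0.   1.3 -4.5] | shift [-0.0007  0.0008  0.0701] turn [-0.12 -0.11 -0.13]
```

View pics/w6.png

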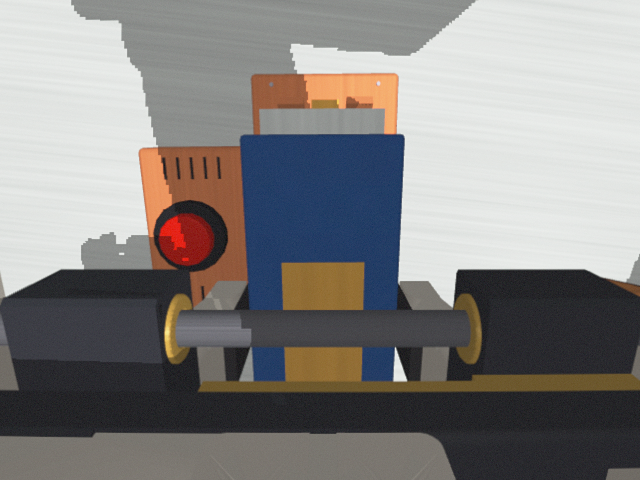

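View pics/s6.png

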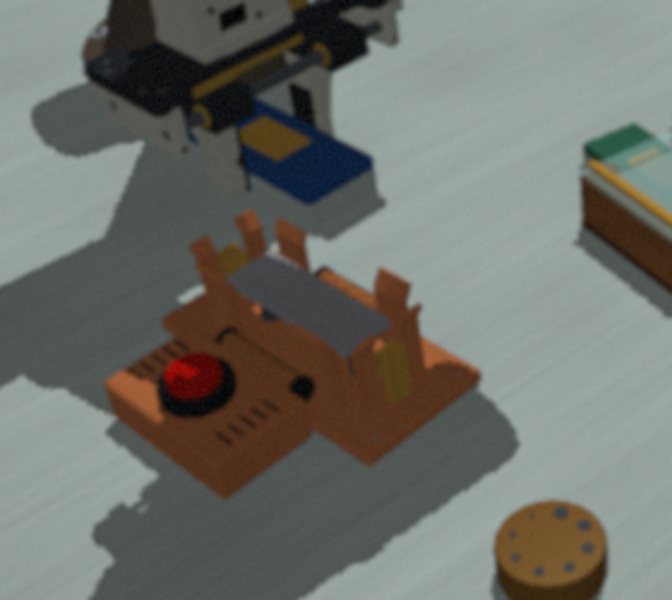

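View pics/t6.png

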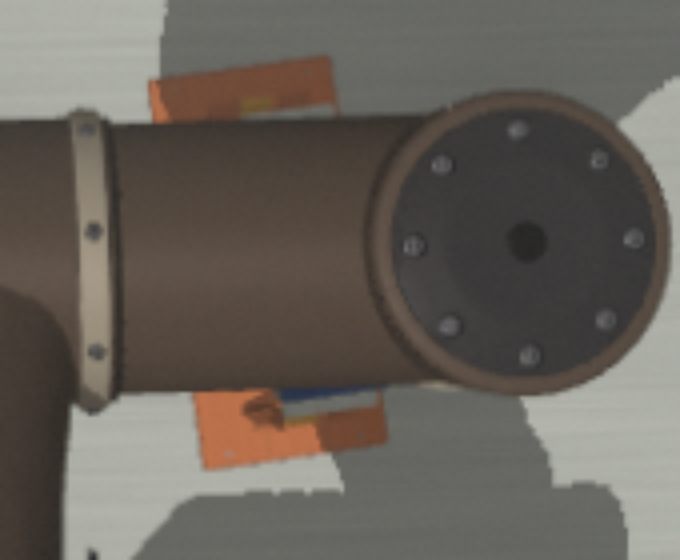

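The wrist view shows the held box square over the demagnetizer, with the lid's near edge at row 135 and the base's near edge at row 74. I compare both in the same picture.

```bash
python3 - <<'E'
from h import *
s=snapshot("wrist"); o=telemetry.get_obs(); t=o["tool_pos"]
a=np.radians(6.5); e=np.array([np.cos(a),np.sin(a)]);f=np.array([-e[1],e[0]])
P,uv=cloud(s,np.ones((480,640),bool))
im=s["img"].astype(int)
col=im[uv[:,1],uv[:,0]]
L=P[(P[:,2]>.18)&(P[:,2]<.205)&(uv[:,1]<300)&(col[:,2]>col[:,0]+30)]
print("lid z",np.median(L[:,2]),"lid near edge", np.percentile(L[:,:2]@e,[0,1,2]).round(4))
for lo,hi in [(-.065,-.05),(-.05,-.03)]:
    d=L[:,:2]@e-t[:2]@e; q=L[(d>lo)&(d<hi)]; w=q[:,:2]@f; print(" lat",w.min().round(4),w.max().round(4),((w.min()+w.max())/2).round(4),len(q))
# lid rows
B=(P[:,2]>.004)&(P[:,2]<.02)&(col[:,0]>col[:,2]+40)&(uv[:,1]<140)&(uv[:,0]>240)&(uv[:,0]<410)
b=P[B]; print("base near edge",np.percentile(b[:,:2]@e,[0,1,2]).round(4),"lat",np.percentile(b[:,:2]@f,[0,1,99,100]).round(4), np.median(b[:,2]))
n=np.array([.497,-.188]); print("nest u,v from top",n@e,n@f,"expected lid near",n@e-.070,"base near",n@e-.118,"base lat",n@f-.056,n@f+.056)
print("tcp u v",t[:2]@e,t[:2]@f)
E
```

```text
lid z 0.1940030642490796 lid near edge [0.4044 0.405  0.4054]
 lat -0.2702 -0.2145 -0.2424 7184
 lat -0.27 -0.2147 -0.2423 8639
base near edge [0.3576 0.358  0.3582] lat [-0.2978 -0.2969 -0.1872 -0.1861] 0.01362505570787904
nest u,v from top 0.4725230080828975 -0.24305350610984808 expected lid near 0.4025230080828975 base near 0.3545230080828975 base lat -0.2990535061098481 -0.18705350610984808
tcp u v 0.47258554273548886 -0.24265079582290336
```

The box needs about 1 mm toward +x and is otherwise aligned. I lower it now.

jog_arm(targets="-0.0015 0.0004 0.02 0 0 0 -1;-0.0015 0.0004 0.04 0 0 0 -1;-0.0015 0.0004 0.055 0 0 0 -1;-0.0015 0.0004 0.068 0 0 0 -1;-0.0015 0.0004 0.078 0 0 0 -1;-0.0015 0.0004 0.086 0 0 0 -1;-0.0015 0.0004 0.092 0 0 0 -1;-0.0015 0.0004 0.096 0 0 0 -1")

```text
clock: 15.0
tool_pos: [0.4985, -0.1873, 0.0741]
orientation: [-179.9, -0.1, -173.5]
force: [0.0, 0.3, -4.4]
opening: 0.0559
```

```bash
python3 - <<'E'
from h import *
plan([.498,-.1875,0.064],-173.5)
s=snapshot("wrist"); save(s,"w7.png")
s=snapshot("scene"); cv2.imwrite("pics/s7.png",cv2.resize(s["img"][130:380,50:330,::-1],None,fx=2.4,fy=2.4))
E
```

```text
t 15.0 at [ 0.4985 -0.1873  0.0741] [-1.7987e+02 -5.0000e-02 -1.7351e+02] open 0.0559 F [ 0.   0.3 -4.4] | shift [ 0.0005 -0.0001  0.0101] turn [-0.13 -0.05 -0.01]
```

View pics/s7.png

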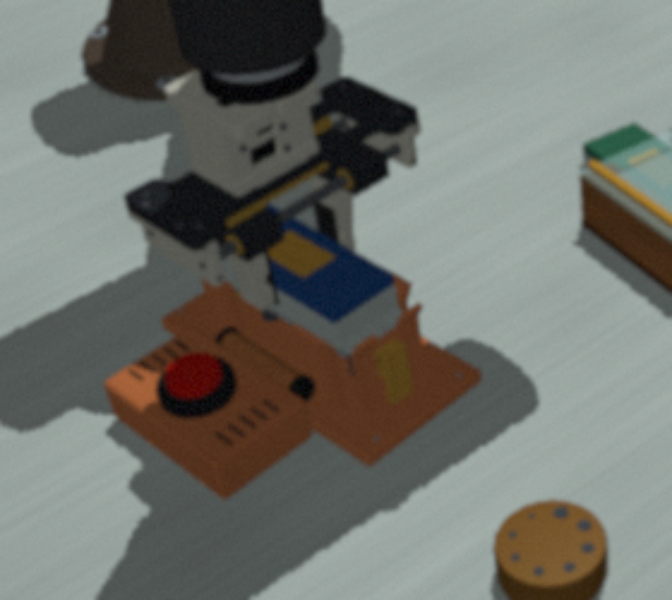

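View pics/w7.png

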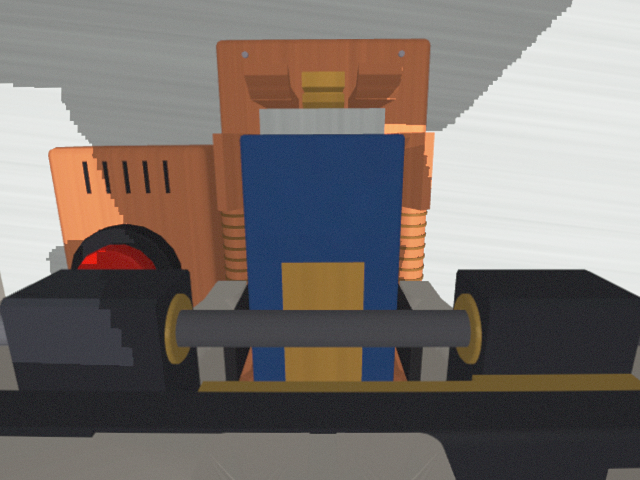

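The box sits symmetrically between the flared guides, whose edges show at columns 215–243 and 403–433. I continue down.

jog_arm(targets="0.0005 0 0.002 0 0 0 -1;0.0005 0 0.004 0 0 0 -1;0.0005 0 0.006 0 0 0 -1;0.0005 0 0.008 0 0 0 -1;0.0005 0 0.010 0 0 0 -1;0.0005 0 0.011 0 0 0 -1;0.0005 0 0.012 0 0 0 -1;0.0005 0 0.012 0 0 0 -1")

```text
clock: 16.1
tool_pos: [0.4977, -0.1874, 0.0621]
orientation: [-179.9, -0.1, -173.5]
force: [-1.7, -0.2, 0.6]
opening: 0.0557
```

The spring now carries the box, so I release and rise.

jog_arm(targets="0 0 0 0 0 0 0;0 0 0 0 0 0 0.5;0 0 0 0 0 0 0.7;0 0 0 0 0 0 0.7;0 0 -0.015 0 0 0 0.7;0 0 -0.03 0 0 0 0.7;0 0 -0.06 0 0 0 0.7;0 0 -0.09 0 0 0 0.7")

```text
clock: 17.1
tool_pos: [0.4981, -0.1872, 0.1543]
orientation: [-179.9, -0.0, -173.5]
force: [1.3, 0.3, -0.4]
opening: 0.0744
```

```bash
python3 - <<'E'
from h import *
plan([.498,-.1875,0.1],-173.5)
s=snapshot("wrist"); save(s,"w8.png")
s=snapshot("scene"); cv2.imwrite("pics/s8.png",cv2.resize(s["img"][130:380,50:330,::-1],None,fx=2.4,fy=2.4))
c=models.cut_out("blue_box",s)[0]; P,uv=cloud(s,c["region"]); print("scene",np.percentile(P[:,2],[50,90,97]))
E
```

```text
t 17.1 at [ 0.4981 -0.1872  0.1543] [-1.7986e+02 -1.0000e-02 -1.7350e+02] open 0.0744 F [ 1.3  0.3 -0.4] | shift [ 0.0001 -0.0001  0.0543] turn [-0.14 -0.01 -0.  ]
scene [0.081767   0.08365047 0.08438239]
```

View pics/s8.png

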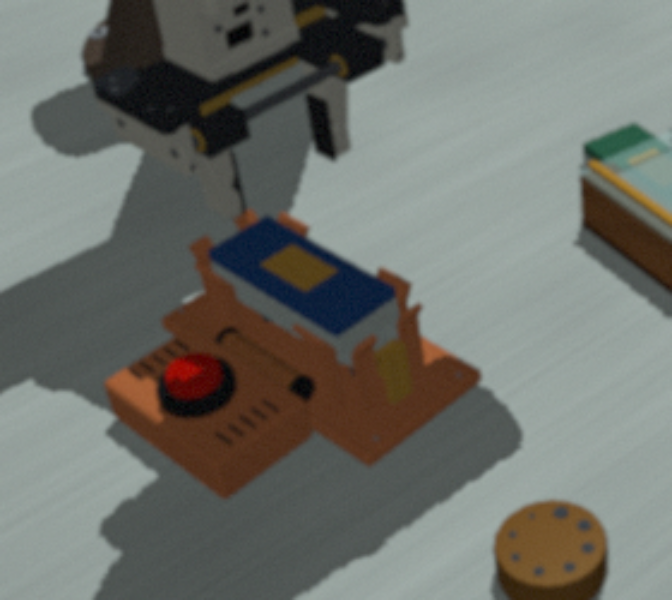

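View pics/w8.png

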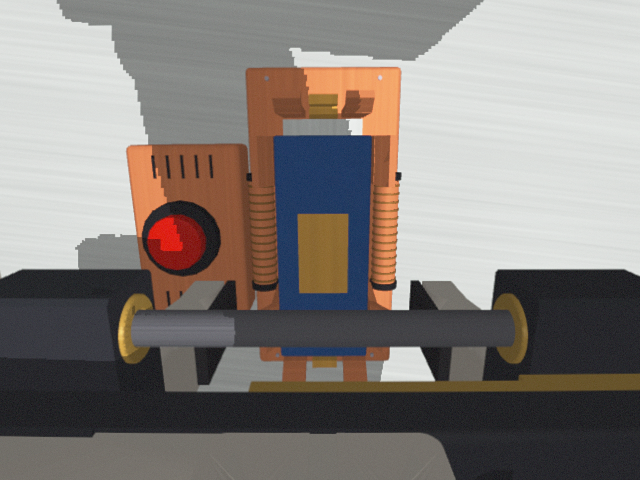

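The box is seated level in the guides, lid at z about 0.083 with its plate at scene zoom (300,268). I close the fingers and come down near the lid.

jog_arm(targets="0 0 0 0 0 0 -1;0 0 0 0 0 0 -1;0 0 0 0 0 0 -1;0 0 0 0 0 0 -1;0 0 0.015 0 0 0 -1;0 0 0.03 0 0 0 -1;0 0 0.045 0 0 0 -1;0 0 0.056 0 0 0 -1")

```text
clock: 18.25
tool_pos: [0.499, -0.1874, 0.0975]
orientation: [-179.8, 0.1, -173.5]
force: [0.4, 0.4, 0.1]
opening: 0.002
```

jog_arm(targets="0 0 0.006 0 0 0 -1;0 0 0.012 0 0 0 -1;0 0 0.017 0 0 0 -1;0 0 0.022 0 0 0 -1;0 0 0.026 0 0 0 -1;0 0 0.03 0 0 0 -1;0 0 0.034 0 0 0 -1;0 0 0.036 0 0 0 -1")

```text
clock: 19.25
tool_pos: [0.4998, -0.1876, 0.0623]
orientation: [-179.8, 0.2, -173.5]
force: [-1.0, 1.9, 8.9]
opening: 0.0004
```

jog_arm(targets="0 0 0.0015 0 0 0 -1;0 0 0.003 0 0 0 -1;0 0 0.004 0 0 0 -1;0 0 0.005 0 0 0 -1;0 0 0.005 0 0 0 -1;0 0 0.005 0 0 0 -1;0 0 0.005 0 0 0 -1;0 0 0.005 0 0 0 -1")

```text
clock: 20.25
tool_pos: [0.4999, -0.1877, 0.0581]
orientation: [-179.8, 0.2, -173.5]
force: [-3.0, 1.3, 8.5]
opening: 0.0008
```

```bash
python3 - <<'E'
from h import *
plan([.498,-.1875,0.058],-173.5)
s=snapshot("scene"); cv2.imwrite("pics/s9.png",cv2.resize(s["img"][130:380,50:330,::-1],None,fx=2.4,fy=2.4))
s=snapshot("wrist"); save(s,"w9.png")
E
```

```text
t 20.25 at [ 0.4999 -0.1877  0.0581] [-179.8     0.25 -173.46] open 0.0008 F [-3.   1.3  8.5] | shift [0.0018 0.0004 0.0001] turn [-0.2   0.25  0.04]
```

View pics/s9.png

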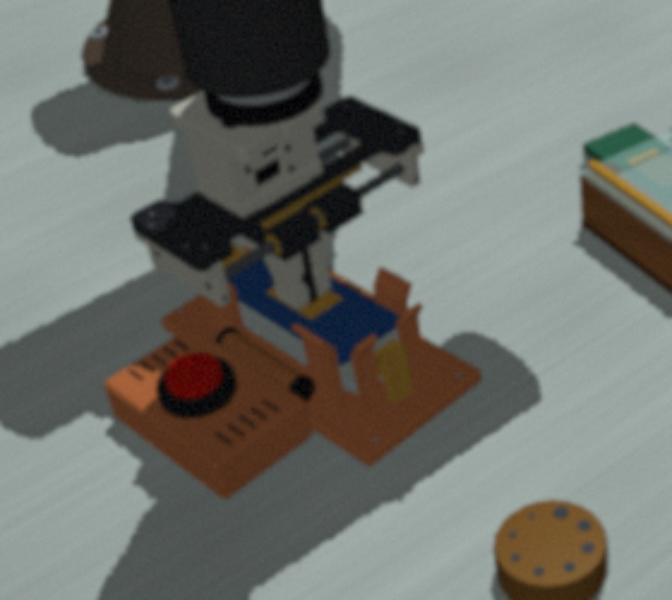

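View pics/w9.png

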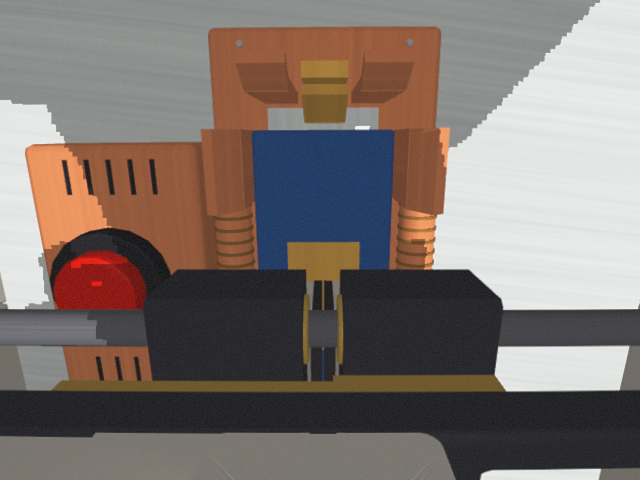

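The near catch nose at (325,105) is over the lip. I press 1 mm more for the far catch, then lift.

jog_arm(targets="0 0 0.0005 0 0 0 -1;0 0 0.001 0 0 0 -1;0 0 0.001 0 0 0 -1;0 0 -0.002 0 0 0 -1;0 0 -0.006 0 0 0 -1;0 0 -0.02 0 0 0 -1;0 0 -0.05 0 0 0 -1;0 0 -0.1 0 0 0 -1")

```text
clock: 21.35
tool_pos: [0.4984, -0.1873, 0.1584]
orientation: [-179.8, 0.1, -173.5]
force: [1.1, 0.2, 0.7]
opening: 0.0003
```

```bash
python3 - <<'E'
from h import *
plan([.509,-.288,0.15],-173.5)
s=snapshot("scene"); cv2.imwrite("pics/s10.png",cv2.resize(s["img"][130:380,50:330,::-1],None,fx=2.4,fy=2.4))
c=models.cut_out("blue_box",s)[0]; P,uv=cloud(s,c["region"]); print("scene lid z",np.percentile(P[:,2],[50,90,97]))
im=s["img"].astype(int); lid=(im[:,:,2]>im[:,:,0]+40)&c["region"]; P,_=cloud(s,lid)
A=np.c_[P[:,:2]-P[:,:2].mean(0),np.ones(len(P))]; print(np.linalg.lstsq(A,P[:,2],rcond=None)[0])
r=cv2.minAreaRect((P[:,:2]*1000).astype(np.float32)); print(r)
s=snapshot("wrist"); save(s,"w10.png")
P,uv=cloud(s,np.ones((480,640),bool)); im=s["img"].astype(int); col=im[uv[:,1],uv[:,0]]
q=(col[:,2]>col[:,0]+40)&(P[:,2]<.1); P=P[q]; A=np.c_[P[:,:2]-P[:,:2].mean(0),np.ones(len(P))]; print("wrist",np.linalg.lstsq(A,P[:,2],rcond=None)[0],len(P))
E
```

```text
t 21.35 at [ 0.4984 -0.1873  0.1584] [-1.7983e+02  8.0000e-02 -1.7347e+02] open 0.0003 F [1.1 0.2 0.7] | shift [ 0.0009 -0.1013  0.0087] turn [-0.17  0.08  0.03]
scene lid z [0.03331084 0.05988152 0.07447077]Traceback (most recent call last):
  File "<stdin>", line 5, in <module>
  File "h.py", line 14, in cloud
    r=rays(s,np.c_[u,v]); Z=s["range_z"][v,u]
  File "h.py", line 7, in rays
    return cv2.undistortPoints(uv,K,np.array([s["k1"],0,0,0.])).reshape(-1,2)
           ~~~~~~~~~~~~~~~~~~~^^^^^^^^^^^^^^^^^^^^^^^^^^^^^^^^^
cv2.error: OpenCV(4.12.0) /io/opencv/modules/calib3d/src/undistort.dispatch.cpp:347: error: (-215:Assertion failed) CV_IS_MAT(_src) && CV_IS_MAT(_dst) && (_src->rows == 1 || _src->cols == 1) && (_dst->rows == 1 || _dst->cols == 1) && _src->cols + _src->rows - 1 == _dst->rows + _dst->cols - 1 && (CV_MAT_TYPE(_src->type) == CV_32FC2 || CV_MAT_TYPE(_src->type) == CV_64FC2) && (CV_MAT_TYPE(_dst->type) == CV_32FC2 || CV_MAT_TYPE(_dst->type) == CV_64FC2) in function 'cvUndistortPointsInternal'
```

View pics/s10.png

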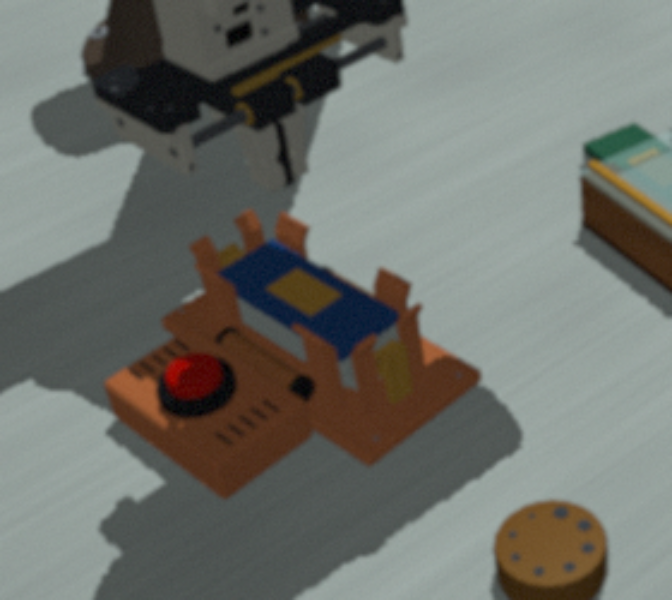

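The scene view shows the box staying sunk between the guides, with its plate at zoom (303,292). That cut-out picked something else, so I check the tilt by colour.

```bash
cat > chk.py <<'E'
from h import *
def lidcheck():
    for cam in ["scene","wrist"]:
        s=snapshot(cam); im=s["img"].astype(int)
        m=(im[:,:,2]>im[:,:,0]+25)&(im[:,:,2]>im[:,:,1]+15)
        P,uv=cloud(s,m); q=(abs(P[:,0]-.498)<.1)&(abs(P[:,1]+.188)<.06)&(P[:,2]>.03)&(P[:,2]<.1); P=P[q]
        if len(P)<50: print(cam,"few");continue
        c=P[:,:2].mean(0);A=np.c_[P[:,:2]-c,np.ones(len(P))]; k=np.linalg.lstsq(A,P[:,2],rcond=None)[0]
        r=cv2.minAreaRect((P[:,:2]*1000).astype(np.float32)); print(cam,len(P),"slopes,z",k.round(4),np.round(r[0],1),np.round(r[1],1),round(r[2],1))
        save(s,f"chk_{cam}_{int(s['shot'])}.png"); print(s["shot"])
E
python3 -c "from chk import *; lidcheck()"; ls pics | grep chk
```

```text
scene 1168 slopes,z [-0.0056  0.0165  0.0603] [ 501.6 -189.8] [143.   56.6] 5.6
25
wrist 8801 slopes,z [ 0.0017 -0.0015  0.0629] [ 492.2 -187.8] [124.   55.6] 6.6
26
chk_scene_25.png
chk_wrist_26.png
```

View pics/chk_wrist_26.png

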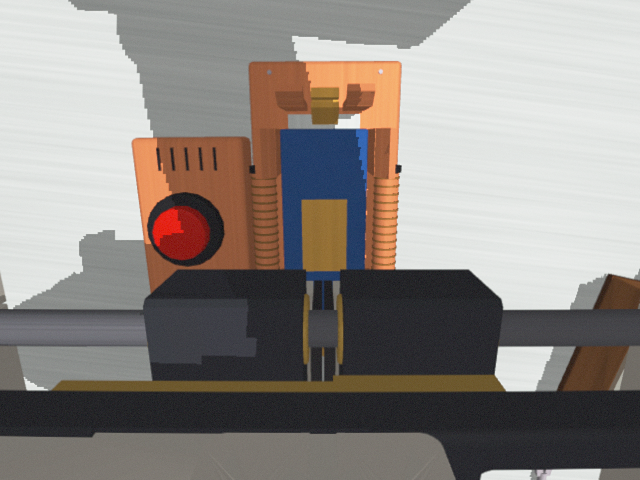

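```bash
python3 - <<'E'
from h import *
im=cv2.imread("pics/chk_scene_25.png"); cv2.imwrite("pics/z25.png",cv2.resize(im[205:310,120:240],None,fx=5.5,fy=5.5,interpolation=cv2.INTER_CUBIC))
E
```

```text
(no output)
```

View pics/z25.png

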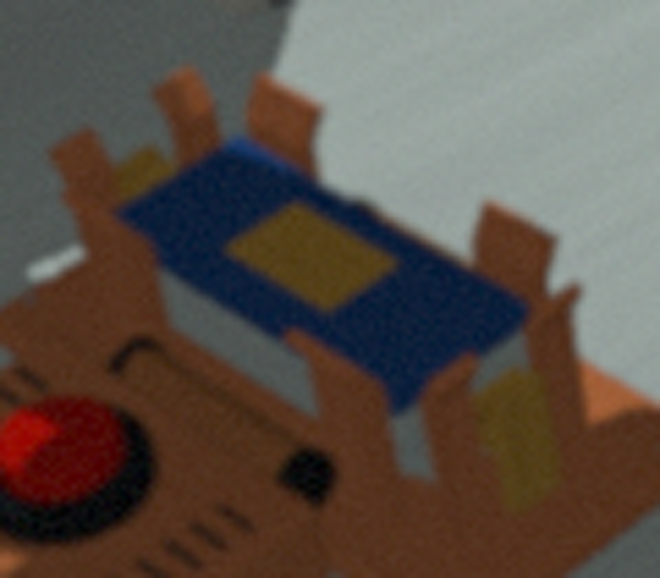

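The box is level (slopes under 0.02 rad). Its lid is at z about 0.061, so the carriage is at about 0.028, and both catches are over the lips. Next is the button.

jog_arm(targets="0.001 -0.04 0 0 0 0 -1;0.001 -0.08 0 0 0 0 -1;0.001 -0.1013 0.01 0 0 0 -1;0.001 -0.1013 0.03 0 0 0 -1;0.001 -0.1013 0.05 0 0 0 -1;0.001 -0.1013 0.07 0 0 0 -1;0.001 -0.1013 0.082 0 0 0 -1;0.001 -0.1013 0.086 0 0 0 -1")

```text
clock: 22.55
tool_pos: [0.5109, -0.2882, 0.0732]
orientation: [-179.8, 0.4, -173.5]
force: [0.8, -0.7, 0.2]
opening: 0.0007
```

```bash
python3 - <<'E'
from h import *
plan([.509,-.288,0.05],-173.5)
s=snapshot("scene"); cv2.imwrite("pics/s12.png",cv2.resize(s["img"][205:340,80:240,::-1],None,fx=4,fy=4,interpolation=cv2.INTER_CUBIC))
E
```

```text
t 22.55 at [ 0.5109 -0.2882  0.0732] [-179.81    0.35 -173.46] open 0.0007 F [ 0.8 -0.7  0.2] | shift [0.002  0.0005 0.0232] turn [-0.19  0.35  0.04]
```

View pics/s12.png

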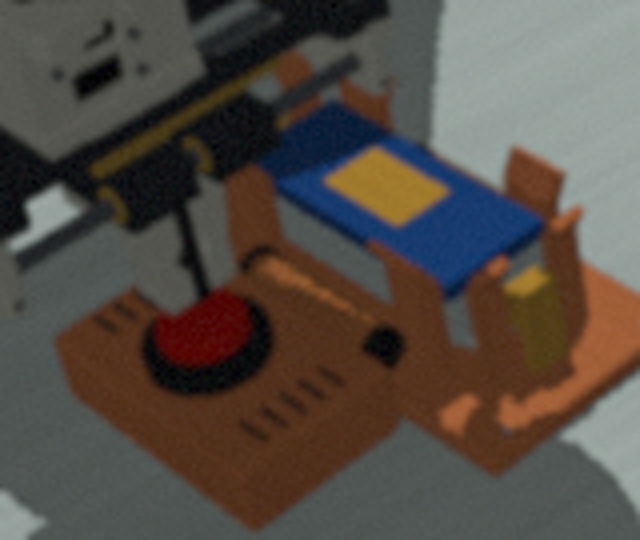

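The closed fingers are over the red button at zoom (205,310). I press in small steps.

jog_arm(targets="0.002 0 0.005 0 0 0 -1;0.002 0 0.008 0 0 0 -1;0.002 0 0.01 0 0 0 -1;0.002 0 0.012 0 0 0 -1;0.002 0 0.014 0 0 0 -1;0.002 0 0.016 0 0 0 -1;0.002 0 0.017 0 0 0 -1;0.002 0 0.018 0 0 0 -1")

```text
clock: 23.6
tool_pos: [0.5093, -0.2885, 0.0554]
orientation: [-179.8, 0.4, -173.5]
force: [0.0, 0.1, 4.0]
opening: 0.0001
```

jog_arm(targets="0 0 0.001 0 0 0 -1;0 0 0.002 0 0 0 -1;0 0 0.003 0 0 0 -1;0 0 0.003 0 0 0 -1;0 0 0.003 0 0 0 -1;0 0 0.003 0 0 0 -1;0 0 0.003 0 0 0 -1;0 0 0.003 0 0 0 -1")

```text
clock: 24.6
tool_pos: [0.5093, -0.2885, 0.0524]
orientation: [-179.8, 0.4, -173.5]
force: [-2.2, 0.8, 5.6]
opening: 0.0002
```

jog_arm(targets="0 0 0.001 0 0 0 -1;0 0 0.0015 0 0 0 -1;0 0 0.002 0 0 0 -1;0 0 0.002 0 0 0 -1;0 0 0.002 0 0 0 -1;0 0 0.002 0 0 0 -1;0 0 0.002 0 0 0 -1;0 0 0.002 0 0 0 -1")

```text
clock: 25.6
tool_pos: [0.5094, -0.2886, 0.0521]
orientation: [-179.8, 0.4, -173.4]
force: [-5.0, 5.9, 19.3]
opening: 0.0006
```

The press reached a hard stop at z 0.052 with 19 N. I check, then lift.

```bash
python3 - <<'E'
from h import *
s=snapshot("scene"); cv2.imwrite("pics/s13.png",cv2.resize(s["img"][205:340,80:240,::-1],None,fx=4,fy=4,interpolation=cv2.INTER_CUBIC))
E
```

```text
(no output)
```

View pics/s13.png

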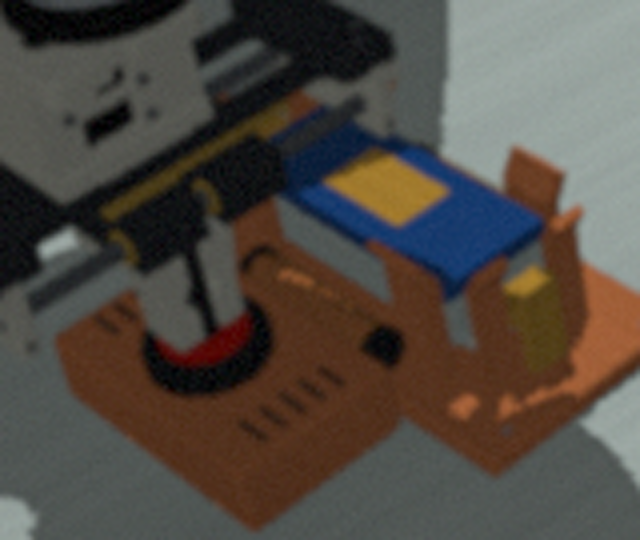

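jog_arm(targets="0 0 -0.003 0 0 0 -1;0 0 -0.008 0 0 0 -1;0 0 -0.02 0 0 0 -1;0 0 -0.04 0 0 0 -1;0 0 -0.08 0 0 0 -1;0.02 -0.03 -0.12 0 0 0 -1;0.02 -0.08 -0.15 0 0 0 -1;0.02 -0.13 -0.15 0 0 0 -1")

```text
clock: 26.65
tool_pos: [0.5047, -0.4217, 0.2069]
orientation: [-179.5, 0.7, -173.4]
force: [0.4, -0.4, -0.5]
opening: 0.0001
```

```bash
python3 - <<'E'
from chk import *
lidcheck()
o=telemetry.get_obs(); print(o["clock"],o["tool_pos"])
old=dict(np.load("top0.npz")); old["k1"]=float(old["k1"])
s=snapshot("top"); save(s,"t14.png")
for n in ["green_box","red_box","remover","staking_block"]:
    c=models.cut_out(n,s)
    if c: P,_=cloud(s,c[0]["region"]); print(n,round(c[0]["conf"],2),np.round(c[0]["uv"],1),P.mean(0).round(3))
for k,S in (("old",old),("new",s)):
    im=S["img"].astype(int); red=(im[:,:,0]>110)&(im[:,:,1]<50)&(im[:,:,2]<50); red[:,:420]=0; red[:,470:]=0
    Q,u=cloud(S,red); print(k,"button",len(Q),np.median(Q,0).round(4))
s=snapshot("scene"); cv2.imwrite("pics/s14.png",cv2.resize(s["img"][205:340,80:240,::-1],None,fx=4,fy=4,interpolation=cv2.INTER_CUBIC))
o0=dict(np.load("scene0.npz")); 
for k,S in (("old",o0),("new",s)):
    S["k1"]=float(S["k1"]); im=S["img"].astype(int); red=(im[:,:,0]>90)&(im[:,:,1]<40)&(im[:,:,2]<40); red[:,:100]=0; red[:,160:]=0
    Q,u=cloud(S,red); print(k,"scene button",len(Q),np.median(Q,0).round(4))
E
```

```text
scene 1244 slopes,z [-0.0044  0.0136  0.0603] [ 504.1 -188.8] [138.7  57.6] 6.5
29
wrist 5569 slopes,z [-0.01    0.0428  0.0622] [ 489.8 -190.7] [119.   53.9] 7.0
30
26.75 [ 0.50331175 -0.4234617   0.20270947]
green_box 0.78 [265.5 296.7] [0.497 0.129 0.035]
red_box 0.7 [220.  292.9] [0.508 0.227 0.034]
remover 0.51 [291.7 182.4] [0.768 0.062 0.012]
staking_block 0.79 [395.4 182.6] [ 0.771 -0.198  0.026]
old button 176 [ 0.5096 -0.2889  0.0576]
new button 58 [ 0.517  -0.2804  0.0577]
old scene button 261 [ 0.516  -0.2889  0.0568]
new scene button 284 [ 0.515  -0.2875  0.0568]
```

View pics/s14.png

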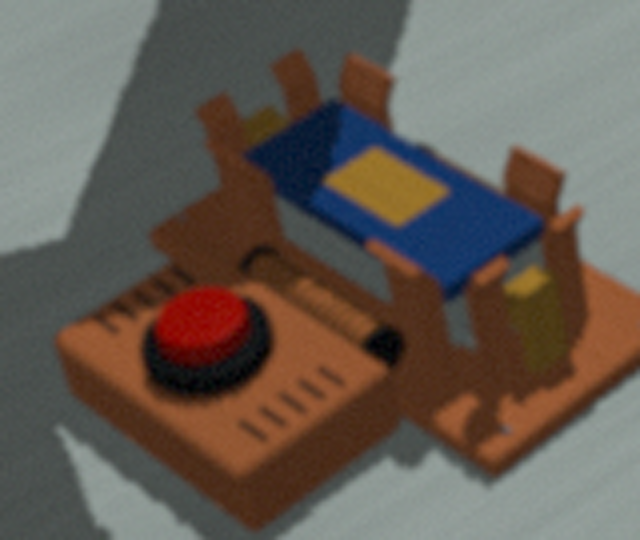

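View pics/t14.png

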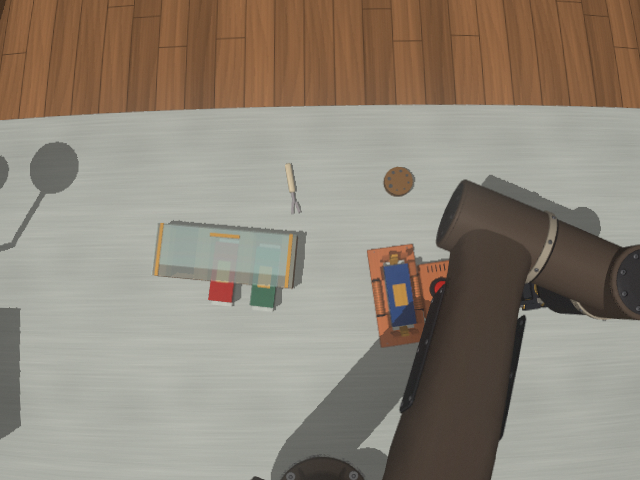

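The box is held in the nest (top view (400,293)), the button is back up at its original height, and the bystanders are in place. The wrist fit's 0.043 slope came from a partial, occluded view. The scene fit gives under 0.015, unchanged from before the press. I hand in.

```bash
python3 -c "
from plant import job
print(job.close_job())"
```

```text
the job is handed in; nothing more can be done
None
```

The job is done and handed in at about 27 s of the 64 s allowed; no verdict is reported.

**What I did:**
- I drew the blue box out of the cabinet by its end, set it flat on the bench and let go.
- I took it again by its middle, set it on the sprung carriage and pressed the lid down slowly (about 9 N) until the catches snapped over the lips.
- I then pressed the red button to its stop (about 19 N) and let it come back up.

**Last checks:**
- **Box:** the lid is at z of about 0.060, which puts the carriage at about 0.028 m sunk. It stayed there with the robot off it. Slope in the scene camera is under 0.015 rad. That camera put the lid's centre at (0.504, -0.189), about 7 mm along the nest from my nest estimate of (0.497, -0.188). The earlier scene reading was 4–5 mm off; I took this as edge error, because the guides leave only 3 mm.
- **Catches:** both looked sprung in over the lips in the pictures. I had no direct reading of their joints.
- **Button:** back at its starting height of 0.057 in the scene camera.
- **Bystanders:** the two boxes and the block look unmoved in the top view, and the two boxes also match their starting positions in the measurements (within 2 mm). The remover looks the same in the picture but was not compared by number, and neither was the block.

**Disagreements:**
- The last wrist-camera plane fit gave a slope of 0.043 rad, from a partly hidden lid. I judged it unreliable, since the same camera gave under 0.002 rad before the button press.
- One network cut-out of the blue box picked something else, and I replaced it with a colour-based check.

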